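# Set the stock tags on the bin board

### The job

Bring the flip tags on the stock board up to date: push over each tag that is wrong with a fingertip, so that the tag in front of each bin that holds stock leans to the right with its green face up, and the tag in front of the empty bin leans to the left with its red face up. Do not tip over a tag that is already right; leave the stock and everything else on the board and bench where it is, and do not pick anything up.

Things in the scene. Friction and masses are not known exactly. Their poses are not given: they have to be found in the camera images.
- board: Plywood stock board lying on the bench, fixed, 260 (x) x 480 (y) x 8 mm, origin at the centre of its underside; its x axis points away from the robot from the tags to the bins, its y axis to the left along the row of three, 150 mm apart. A low ledge along its robot-side edge holds a marker and an eraser (20 mm high at most).
- tape_roll: Stock: roll of brown tape, 92 mm across, 24 mm high, lying in one of the bins; origin at the centre of its underside. The bin that it lies in is full.
- swatch0: Stock: red swatch pack 65 x 90 x 10 mm, the lowest of a stack of three in one of the bins; origin at the centre of its underside. The bin that it lies in is full.
- swatch1: Light grey swatch pack 65 x 90 x 10 mm, the middle of the same stack.
- swatch2: Blue swatch pack 65 x 90 x 10 mm, the top of the same stack; the stack reaches about 41 mm above the bench.
- bin_a: Open grey plastic bin 106 x 106 x 28 mm, wall 3 mm, fixed on the board, origin at the centre of its underside; axes as the board's. Two of the three bins hold stock (one the tape roll, one the stack of swatch packs), the third is empty; which stands where varies. Its letter has nothing to do with the letters of the tags.
- tag_a_hinge (a point): Middle of the hinge pin of a status tag, 24 mm above the bench; axes as the board's (the pin lies along x). The stand is fixed on the board; one of three identical tags stands in front of (on the robot's side of) each bin. This point lies 110 mm on the robot's side of the centre of the bin that it belongs to.
- tag_a_edge (a point): Middle of the free edge of that tag's leaf, 62 mm from the hinge pin; the leaf is 50 mm wide (along the pin), 5 mm thick. z points from pin to edge, y out of the green face. At rest the edge is 40 mm to the side of the pin and 71 mm above the bench, with open space below it.
- tag_a (a joint): Tilt of that tag's leaf, a plate of about 30 g on a loose hinge: 0 upright (86 mm high), +0.70 leaning to the right (board's -y) with the green face up, -0.70 leaning to the left (+y) with the red face up; both are stops. Past upright it falls to the other stop by itself. It flips when a fingertip beside it, reaching lower than its free edge, pushes that edge sideways over the pin (under 1 N).
- bin_b: Open grey plastic bin 106 x 106 x 28 mm, wall 3 mm, fixed on the board, origin at the centre of its underside; axes as the board's. Two of the three bins hold stock (one the tape roll, one the stack of swatch packs), the third is empty; which stands where varies. Its letter has nothing to do with the letters of the tags.
- tag_b_hinge (a point): Middle of the hinge pin of a status tag, 24 mm above the bench; axes as the board's (the pin lies along x). The stand is fixed on the board; one of three identical tags stands in front of (on the robot's side of) each bin. This point lies 110 mm on the robot's side of the centre of the bin that it belongs to.
- tag_b_edge (a point): Middle of the free edge of that tag's leaf, 62 mm from the hinge pin; the leaf is 50 mm wide (along the pin), 5 mm thick. z points from pin to edge, y out of the green face. At rest the edge is 40 mm to the side of the pin and 71 mm above the bench, with open space below it.
- tag_b (a joint): Tilt of that tag's leaf, a plate of about 30 g on a loose hinge: 0 upright (86 mm high), +0.70 leaning to the right (board's -y) with the green face up, -0.70 leaning to the left (+y) with the red face up; both are stops. Past upright it falls to the other stop by itself. It flips when a fingertip beside it, reaching lower than its free edge, pushes that edge sideways over the pin (under 1 N).
- bin_c: Open grey plastic bin 106 x 106 x 28 mm, wall 3 mm, fixed on the board, origin at the centre of its underside; axes as the board's. Two of the three bins hold stock (one the tape roll, one the stack of swatch packs), the third is empty; which stands where varies. Its letter has nothing to do with the letters of the tags.
- tag_c_hinge (a point): Middle of the hinge pin of a status tag, 24 mm above the bench; axes as the board's (the pin lies along x). The stand is fixed on the board; one of three identical tags stands in front of (on the robot's side of) each bin. This point lies 110 mm on the robot's side of the centre of the bin that it belongs to.
- tag_c_edge (a point): Middle of the free edge of that tag's leaf, 62 mm from the hinge pin; the leaf is 50 mm wide (along the pin), 5 mm thick. z points from pin to edge, y out of the green face. At rest the edge is 40 mm to the side of the pin and 71 mm above the bench, with open space below it.
- tag_c (a joint): Tilt of that tag's leaf, a plate of about 30 g on a loose hinge: 0 upright (86 mm high), +0.70 leaning to the right (board's -y) with the green face up, -0.70 leaning to the left (+y) with the red face up; both are stops. Past upright it falls to the other stop by itself. It flips when a fingertip beside it, reaching lower than its free edge, pushes that edge sideways over the pin (under 1 N).
- red_marker: Red marker 18 x 135 x 20 mm, on the board's ledge. Bystander; origin at the centre of its underside.
- eraser_blue: Blue and white eraser 21 x 45 x 13 mm, on the board's ledge. Bystander; origin at the centre of its underside.
- tin: Red and clear tin 80 x 113 x 35 mm, on the bench to the left. Bystander; origin at the centre of its underside.
- magnifier: Black loupe 56 x 114 x 12 mm, on the bench to the left. Bystander; origin at the centre of its underside.
- red_clip: Red binder clip 32 x 32 x 45 mm, on the bench to the right. Bystander; origin at the centre of its underside.
- stapler: Red stapler 34 x 126 x 44 mm, on the bench to the right. Bystander; origin at the centre of its underside.
There are look-alikes about, which are no part of the job. Leave any blue or yellow look-alike of the tape_roll alone.

How it is judged:
By the outcome, as a careful person would: the job done as asked, in the order asked, and still so for the second after the job is handed in, with the robot touching nothing.
It also fails if it takes over 48 s, if anything falls off the work surface, if the arm or the gripper's body presses on something with over 40 N, if the wrist force passes 120 N, or if a joint passes its speed limit or range.

### The arm

A 7-joint arm with a two-finger parallel gripper is mounted at the origin on the work surface; the furniture and walls round the work are solid. World frame = base frame: x ahead of the robot, y to its left, z up, the work surface at z = 0. Lengths are in mm, angles in rad, forces in N, time in s.
With the tool pointing down it reaches from about 400 to 900 mm from the base axis. Payload 5.5 kg.
Tool frame: the origin (TCP) lies between the finger pads; the fingertips stand 8 mm ahead of it and the grasp point (between the pads) lies 11 mm behind it; z points along the fingers, y is the line along which they close (so a half turn about z gives the same grasp; the last joint's range is limited). The gripper opens to 92 mm and grips with 3 to 60 N. Pads are 19 mm wide; open, the fingers measure 130 mm over their backs; the gripper's body (75 mm by 190 mm) begins 47 mm behind the grasp point.
Start: joints at [1.575, 0.501, -0.427, 1.55, 0.221, 1.138, -0.21], TCP at [166.383, -628.345, 210.429] pointing down, gripper open.
Joint ranges: [-2.88, 2.88], [-0.31, 2.03], [-1.54, 1.56], [0.2, 2.42], [-1.41, 4.55], [0.19, 2.02], [-2.57, 2.57]. Speed limits (rad/s): [2.57, 2.57, 3.14, 3.14, 3.14, 3.14, 3.14].

### API

Orientations are given as a unit quaternion [x, y, z, w].
In Python, from workcell import bot, optics gives the robot as it stands.
- The arm moves only by the tool send_rows, never from a script. Its argument "commands" is text: rows parted by semicolons, each of 4 numbers parted by spaces: the shift along the tool's x, y, z in m, then the turn about the tool's z in rad. In form: tx ty tz yaw; .... A call has 1 to 10 rows; each row shifts and turns the commanded pose from where the row before left it, along the tool's axes as they then stand; what a row does not reach is not made up. A row lasts 1/12 s, in which the tool goes at most 41.7 mm and 7.16 degrees, less where a joint would pass 70% of its speed; a pose out of reach is approached as far as the arm can. A call with a gripper value outside its range is refused whole. "claw" is the finger opening in m, from 0 to 0.0918, set as the call begins (left out, the last holds). The fingers move at their own pace and stop on an object; the grip force is fixed at half the most. Time passes only in rows, so rows that do not move let the fingers close. It gives the time, the measured TCP pose, the force, the opening and the grip force at its end, in the units of the state.
- bot.read_state(): the state, without advancing time (a new reading comes with each control period).
- optics.read_camera(name): name is "scene" or "side" or "wrist"; returns (picture, depth): 420x560x3 uint8, red, green, blue; 420x560 float32, mm along the optical axis (not along the pixel's ray), 0 where there is no reading.
- optics.calibration(name): a dict with "mtx" (3x3 intrinsics, pixels), "k1" (the pictures are not rectified: a ray, as slopes to the right and down, at radius r is drawn at 1 + k1 r^2 times it, then the intrinsics apply), "eye" and "rotation" of the camera in the world. Camera axes: x right, y down, z forward; pixel columns grow to the right and rows downward; lengths in mm; the calibration is good to about 2 mm. A picture is of the moment at which its call begins: read the wrist's pose just before it. calibration takes no time and is no camera call; for the wrist camera it gives the pose at the moment of the call.
- bot.close_job(): hands the job in; it is judged then, once.
The state is a dict: "time": time; "q": joint angles; "joint_vel": joint speeds; "effort": joint torques, N m; "tcp_pos": TCP position; "ee_rot": TCP orientation; "ft_force": force on the tool from outside, world axes, zero at the start; "moment": the same for the moment, N m; "grip_width": finger opening in mm; "grasp_force": force on a finger pad.
Only numpy, scipy, OpenCV 4.12 (cv2) and the standard library are available. Lean on these libraries where they do the work, as an engineer would, in place of code of your own. Each camera call takes 0.05 s, during which the arm holds its last target. There are 200 camera calls.

## Working session

There is one attempt and no reset: what is moved stays moved. The work goes in short steps, Python scripts to look and compute and a tool call to move; the robot and the scene stay as the last step left them, time stands still between calls to the robot, and variables do not carry over. Pictures are saved under pics/ and viewed, at most 10 in all, crops included, and the job is handed in when it is done.

Besides the shell and the picture viewer there is one more tool, called as name(argument=value, ...) on one line, values as JSON. send_rows: Moves the arm, as the interface text tells. Its arguments: {"type":"object","properties":{"commands":{"type":"string"},"claw":{"type":"number"}},"required":["commands"]}

```bash
mkdir -p pics; cat > h.py <<'E'
import numpy as np, cv2
from workcell import bot, optics
def cloud(name):
    c=optics.calibration(name); im,d=optics.read_camera(name)
    K=np.array(c["mtx"]);k=c["k1"]
    v,u=np.mgrid[0:d.shape[0],0:d.shape[1]]
    x=(u-K[0,2])/K[0,0]; y=(v-K[1,2])/K[1,1]; xd,yd=x.copy(),y.copy()
    for _ in range(8):
        f=1+k*(x*x+y*y); x=xd/f; y=yd/f
    P=np.stack([x*d,y*d,d],-1)@np.array(c["rotation"]).T+np.array(c["eye"])
    P[d==0]=np.nan
    return im,d,P
def save(n,im): cv2.imwrite(f"pics/{n}.png",im[:,:,::-1])
E
python3 - <<'E'
from h import *
for n in("scene","side"):
    im,d,P=cloud(n); save(n,im); np.savez(f"{n}.npz",im=im,P=P); print(n,optics.calibration(n)["eye"])
s=bot.read_state(); print(s)
E
```

```text
Traceback (most recent call last):
  File "h.py", line 10, in cloud
    P=np.stack([x*d,y*d,d],-1)@np.array(c["rotation"]).T+np.array(c["eye"])
      ~~~~~~~~~~~~~~~~~~~~~~~~^~~~~~~~~~~~~~~~~~~~~~~~~~
ValueError: matmul: Input operand 1 has a mismatch in its core dimension 0, with gufunc signature (n?,k),(k,m?)->(n?,m?) (size 4 is different from 3)
```

Rotation is a quaternion.

```bash
sed -i 's/np.array(c\["rotation"\]).T/R.from_quat(c["rotation"]).as_matrix().T/; 1a from scipy.spatial.transform import Rotation as R' h.py
python3 - <<'E'
from h import *
for n in("scene","side"):
    im,d,P=cloud(n); save(n,im); np.savez(f"{n}.npz",im=im,P=P); print(n,optics.calibration(n)["eye"])
s=bot.read_state(); print(s)
E
```

```text
scene [ -87.19880612 -911.76457394 1381.59315049]
side [ -15.73534274 1282.40710274  596.9024391 ]
{'time': 0.15, 'q': array([ 1.57520936,  0.50163358, -0.42682832,  1.55118031,  0.22085139,
        1.13831404, -0.2102944 ]), 'joint_vel': array([-0.00054131, -0.00179533, -0.00088097, -0.00135482,  0.00197887,
       -0.00079932, -0.00219425]), 'effort': array([-7.44575635e-03, -5.67093766e+01, -5.82528144e+00, -2.79449344e+01,
       -6.86409557e-02,  2.66411161e-02,  1.20159193e-04]), 'tcp_pos': array([ 166.15078138, -627.83566237,  209.62822796]), 'ee_rot': array([ 9.91636137e-01,  1.29062874e-01, -9.05089168e-05, -7.33002868e-04]), 'ft_force': array([ 0.62178763, -0.36910744, -0.78608572]), 'moment': array([ 2.74819024e-06, -7.11235675e-02,  7.63771722e-03]), 'grasp_force': 0.0, 'grip_width': 91.7968982122039}
```

View pics/scene.png

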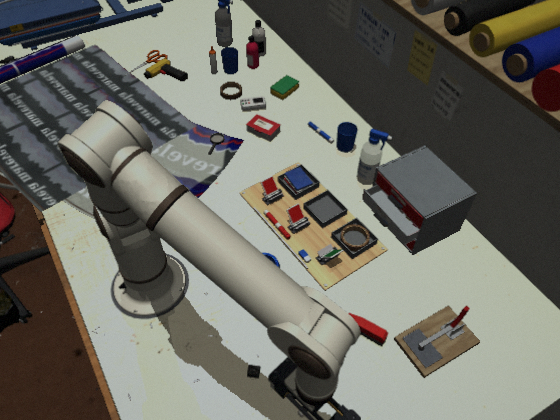

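View pics/side.png

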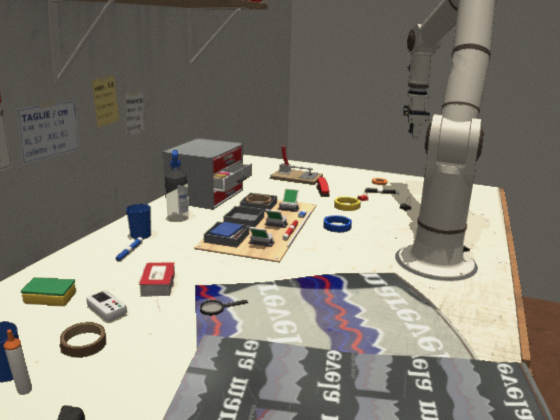

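The scene view shows the bins, left to right: blue swatch stack (299,180), empty (325,207), brown tape (354,238). Their tags are at (270,190) red, (295,217) red and (328,255) green. Side view: the right tag is bright green, and the other two show dark undersides. I'll check this with depth.

```bash
python3 - <<'E'
from h import *
z=np.load("scene.npz");im,P=z["im"],z["P"]
c=cv2.resize(im[150:300,230:400],None,fx=4.4,fy=4,interpolation=cv2.INTER_CUBIC);save("crop",c)
hsv=cv2.cvtColor(im,cv2.COLOR_RGB2HSV).astype(int);H,S,V=hsv[...,0],hsv[...,1],hsv[...,2]
roi=np.zeros(H.shape,bool);roi[150:300,230:400]=1
def blobs(name,m,mn=15):
    n,l,st,ce=cv2.connectedComponentsWithStats((m&roi).astype(np.uint8))
    for i in range(1,n):
        if st[i,4]<mn: continue
        q=P[l==i];q=q[~np.isnan(q[:,0])]
        print(name,st[i],ce[i].round(),"med",np.median(q,0).round(),"p5",np.percentile(q,5,axis=0).round(),"p95",np.percentile(q,95,axis=0).round())
blobs("red",((H<8)|(H>172))&(S>130)&(V>80))
blobs("green",(H>40)&(H<85)&(S>80))
blobs("blue",(H>95)&(H<125)&(S>90))
b=(H>8)&(H<25)&(S>50)&(V>120)&roi
b=cv2.morphologyEx(b.astype(np.uint8),cv2.MORPH_CLOSE,np.ones((25,25)))
cs=max(cv2.findContours(b,0,1)[0],key=cv2.contourArea)
ap=cv2.approxPolyDP(cs,8,True)[:,0]
for u,v in ap: print((u,v),P[v,u].round())
# height map points 60..90 
m=roi&(P[...,2]>50)&(P[...,2]<95)
blobs("high",m,8)
E
```

```text
red [262 177  15  17 152] [269. 185.] med [492. 128.  53.] p5 [473. 114.  37.] p95 [511. 144.  70.]
red [288 205  16  18 165] [295. 213.] med [506. -21.  52.] p5 [486. -37.  36.] p95 [525.  -7.  70.]
red [266 212  12  12  59] [271. 218.] med [439.  22.  24.] p5 [433.  -1.  18.] p95 [449.  46.  30.]
red [278 226  12  12  64] [284. 231.] med [446. -49.  24.] p5 [439. -68.  13.] p95 [458. -26.  31.]
green [325 250  16   7  47] [332. 253.] med [ 521. -215.   55.] p5 [ 502. -225.   41.] p95 [ 540. -201.   71.]
blue [285 167  28  23 375] [298. 178.] med [603. 116.  41.] p5 [572.  76.  33.] p95 [633. 158.  47.]
blue [299 250   9   8  46] [303. 253.] med [ 455. -151.   20.] p5 [ 447. -161.   15.] p95 [ 465. -138.   25.]
blue [262 253  18  14  83] [272. 258.] med [ 363. -116.   21.] p5 [ 349. -146.    7.] p95 [371. -92.  29.]
(np.int32(296), np.int32(163)) [650. 208.  10.]
(np.int32(240), np.int32(193)) [404. 179.  12.]
(np.int32(244), np.int32(217)) [368.  82.   6.]
(np.int32(267), np.int32(219)) [431.  36.   7.]
(np.int32(326), np.int32(289)) [ 455. -286.    2.]
(np.int32(387), np.int32(249
[... 522 characters left out ...]
.   77.] p5 [ 750. -220.   71.] p95 [791. -95.  85.]
high [362 197  15  16  67] [369. 205.] med [ 716. -130.   84.] p5 [ 712. -162.   73.] p95 [720. -99.  93.]
high [286 203  15  15 124] [293. 210.] med [503. -13.  62.] p5 [480. -25.  53.] p95 [524.  -3.  75.]
high [373 214   6   6  14] [375. 216.] med [ 702. -182.   91.] p5 [ 699. -195.   87.] p95 [ 707. -174.   94.]
high [379 221   4   3   8] [380. 222.] med [ 701. -210.   93.] p5 [ 697. -217.   90.] p95 [ 704. -205.   94.]
high [385 223  15  18  77] [392. 231.] med [ 717. -252.   85.] p5 [ 713. -283.   73.] p95 [ 721. -227.   94.]
high [325 250  18   8  61] [334. 254.] med [ 518. -225.   67.] p5 [ 497. -232.   52.] p95 [ 540. -210.   74.]
```

View pics/crop.png

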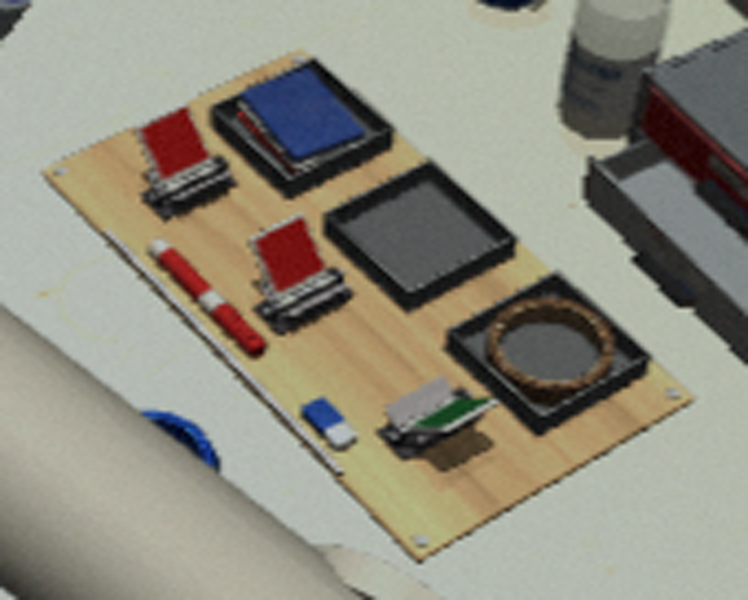

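The left tag is red in front of the swatch stack, so it's wrong. The middle tag (red, empty bin) and the right tag (green, tape) are already correct, so only the left one needs pushing right. Its edge is at about (488,147), its hinge at about (492,107), and the board yaw is about 0.094. I'll close the fingers, align the tool and travel high.

send_rows(commands="0 0 0 0.1; 0 0 0 0.065; 0.019 -0.0235 0 0; 0.019 -0.0235 0 0; 0.019 -0.0235 0 0; 0.019 -0.0235 0 0; 0.019 -0.0235 0 0; 0.019 -0.0235 0 0; 0.019 -0.0235 0 0; 0.019 -0.0235 0 0", claw=0)

```text
time: 0.98
tcp_pos: [300.5, -425.5, 210.3]
ee_rot: [0.999, 0.047, -0.0, -0.0]
ft_force: [0.5, -0.8, 0.6]
grip_width: 29.8
grasp_force: 0.0
```

send_rows(commands="0.019 -0.0235 0 0; 0.019 -0.0235 0 0; 0.019 -0.0235 0 0; 0.019 -0.0235 0 0; 0.019 -0.0235 0 0; 0.019 -0.0235 0 0; 0.007 -0.0305 0 0; 0.007 -0.0305 0 0; 0.007 -0.0305 0 0; 0.007 -0.0305 0 0")

```text
time: 1.82
tcp_pos: [416.6, -150.2, 210.3]
ee_rot: [0.999, 0.047, -0.0, 0.0]
ft_force: [0.7, 1.1, 0.4]
grip_width: 0.4
grasp_force: 0.0
```

send_rows(commands="0.007 -0.0305 0 0; 0.007 -0.0305 0 0; 0.007 -0.0305 0 0; 0.007 -0.0305 0 0; 0.007 -0.0305 0 0; 0.007 -0.0305 0 0; 0.007 -0.0305 0 0; 0.007 -0.0305 0 0; 0 0 0 0; 0 0 0 0")

```text
time: 2.65
tcp_pos: [449.4, 98.6, 210.4]
ee_rot: [0.999, 0.049, -0.0, -0.0]
ft_force: [0.1, -0.6, -0.0]
grip_width: 1.1
grasp_force: 0.0
```

```bash
python3 - <<'E'
from h import *
s=bot.read_state();print(s["tcp_pos"],s["q"].round(2),s["grip_width"],s["time"])
im,d,P=cloud("wrist");save("w1",im);np.savez("w1.npz",im=im,P=P)
hsv=cv2.cvtColor(im,cv2.COLOR_RGB2HSV).astype(int);H,S,V=hsv[...,0],hsv[...,1],hsv[...,2]
m=((H<8)|(H>172))&(S>130)&(V>60)
n,l,st,ce=cv2.connectedComponentsWithStats(m.astype(np.uint8))
for i in range(1,n):
    if st[i,4]<200: continue
    q=P[l==i];q=q[~np.isnan(q[:,0])]
    if len(q)==0: print(st[i],"nodepth");continue
    t=q[q[:,2]>np.percentile(q[:,2],90)]
    print(st[i],"med",np.median(q,0).round(),"p2",np.percentile(q,2,axis=0).round(),"p98",np.percentile(q,98,axis=0).round(),"top",t.mean(0).round())
E
```

```text
[449.41765609  98.62337382 210.44730145] [ 0.53  0.22 -0.89  2.    0.2   1.02 -1.93] 1.0934882212592136 2.65
[  0   0  49  38 909] med [617. 399.  37.] p2 [596. 366.  35.] p98 [630. 420.  39.] top [617. 396.  39.]
[ 12  98  25  57 410] med [504. 429.  10.] p2 [462. 402.   5.] p98 [527. 444.  15.] top [522. 405.  15.]
[ 241  132   32   44 1277] med [492. 128.  56.] p2 [471. 113.  38.] p98 [512. 142.  72.] top [491. 141.  71.]
[388 134  19  43 596] med [506. -21.  55.] p2 [485. -36.  38.] p98 [526.  -7.  72.] top [501.  -9.  71.]
[322 194  44  13 546] med [444.  21.  26.] p2 [435.  -3.  22.] p98 [451.  47.  28.] top [443.  21.  28.]
[380 194  40  13 490] med [451. -46.  26.] p2 [441. -69.  20.] p98 [457. -24.  30.] top [449. -44.  30.]
```

View pics/w1.png

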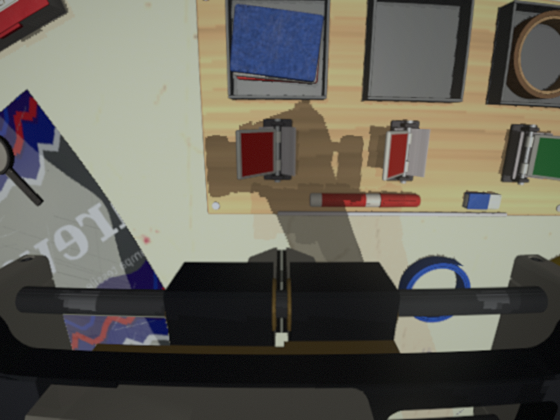

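The view confirms it: left tag red at (256,152) with its edge at (491,142,71), and the fingers are closed. I'll move beyond the edge on the left side and descend.

send_rows(commands="0.0115 -0.0255 0 0; 0.0115 -0.0255 0 0; 0.0115 -0.0255 0 0; 0.0115 -0.0255 0 0; 0 0 0.03 0; 0 0 0.03 0; 0 0 0.03 0; 0 0 0.03 0; 0 0 0.03 0; 0 0 0 0")

```text
time: 3.53
tcp_pos: [482.2, 197.8, 55.1]
ee_rot: [0.999, 0.046, -0.005, 0.002]
ft_force: [-0.0, -0.5, -0.4]
grip_width: 0.2
grasp_force: 0.0
```

send_rows(commands="0 0.012 0 0; 0 0.012 0 0; 0 0.012 0 0; 0 0.012 0 0; 0 0.012 0 0; 0 0.012 0 0; 0 0.012 0 0; 0 0 0 0; 0 0 0 0")

```text
time: 4.28
tcp_pos: [494.1, 117.5, 60.5]
ee_rot: [0.999, 0.046, 0.0, 0.0]
ft_force: [-0.0, -0.0, -0.1]
grip_width: 0.7
grasp_force: 0.0
```

```bash
python3 - <<'E'
from h import *
a,_,_=cloud("wrist");s,_,_=cloud("side")
s=cv2.resize(s[160:280,180:340],(560,420),interpolation=cv2.INTER_CUBIC)
save("w2",cv2.resize(np.hstack([a,s]),(800,300)))
E
```

```text
(no output)
```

View pics/w2.png

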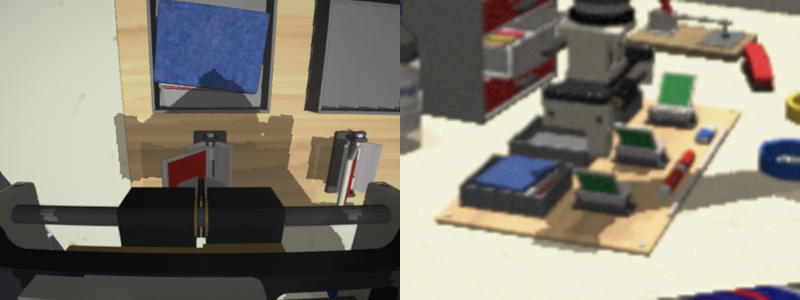

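The tag hasn't moved and there's no force, so the fingertips can't be where I assumed. I'll locate them in the depth data.

```bash
python3 - <<'E'
from h import *
st=bot.read_state();t=st["tcp_pos"];Rt=R.from_quat(st["ee_rot"]).as_matrix();print(t,st["q"].round(2),st["time"])
for n in("side","scene","wrist"):
    c=optics.calibration(n);K=np.array(c["mtx"]);Rc=R.from_quat(c["rotation"]).as_matrix()
    im,d,P=cloud(n)
    for nm,p in(("tcp",t),("tip",t+Rt@[0,0,8]),("hinge",np.array([494,104,24.]))):
        q=Rc.T@(p-c["eye"]);x,y=q[0]/q[2],q[1]/q[2];f=1+c["k1"]*(x*x+y*y)
        u,v=K[0,0]*x*f+K[0,2],K[1,1]*y*f+K[1,2];print(n,nm,round(u),round(v),q[2].round(), d[int(v),int(u)] if 0<=v<420 and 0<=u<560 else None)
    if n!="wrist":
        m=(abs(P[...,0]-t[0])<110)&(abs(P[...,1]-t[1])<110)&(P[...,2]>30)&(P[...,2]<220)
        q=P[m]
        for z in range(30,220,15):
            r=q[(q[:,2]>=z)&(q[:,2]<z+15)]
            if len(r): print(n,z,len(r),r.min(0).round(),r.max(0).round())
    if n=="side": save("s3",cv2.resize(im[120:270,170:370],(800,600),interpolation=cv2.INTER_CUBIC))
E
```

```text
[493.8253412  119.29345389  60.56707007] [ 0.31  0.55 -0.75  2.01  0.52  0.78 -2.22] 4.3833
side tcp 260 227 1377.0 1507.2634
side tip 260 230 1380.0 1346.6486
side hinge 262 237 1403.0 1380.249
side 30 372 [462.  14.  30.] [604. 178.  45.]
side 45 50 [464. 127.  46.] [514. 146.  59.]
side 60 56 [463. 143.  60.] [512. 154.  73.]
side 75 32 [481. 109.  77.] [503. 138.  90.]
side 90 52 [479. 108.  91.] [504. 145. 105.]
side 105 36 [480. 101. 105.] [503. 145. 119.]
side 120 6 [484. 101. 121.] [486. 113. 128.]
side 135 98 [449.  35. 141.] [523. 213. 150.]
side 150 239 [450.  33. 150.] [522. 214. 165.]
side 165 225 [448.  26. 165.] [522. 221. 180.]
side 180 361 [449.  25. 180.] [523. 222. 195.]
side 195 115 [466. 102. 195.] [510. 176. 210.]
side 210 84 [464.  97. 210.] [509. 175. 220.]
scene tcp 271 185 1772.0 1782.5221
scene tip 271 187 1778.0 1782.7823
scene hinge 273 195 1792.0 1803.4474
scene 30 255 [432.  11.  30.] [604. 128.  45.]
scene 45 83 [465.  72.  45.] [601. 142.  60.]
scene 60 31 [464. 125.  60.] [489. 147.  74.]
scene 75 9 [465. 113.  76.] [485. 143.  88.]
scene 90 23 [480.  99.  90.] [496. 131. 104.]
scene 105 8 [480.  97. 106.] [486. 114. 118.]
scene 120 1 [494.  99. 120.] [494.  99. 120.]
scene 135 58 [449.  29. 137.] [539. 203. 150.]
scene 150 201 [448.  24. 150.] [535. 202. 165.]
scene 165 182 [448.  20. 165.] [538. 207. 180.]
scene 180 418 [448.  18. 180.] [538. 214. 195.]
scene 195 74 [461.  32. 195.] [521. 185. 210.]
scene 210 30 [465.  96. 210.] [516. 160. 220.]
wrist tcp 280 252 192.0 168.01093
wrist tip 280 247 199.0 206.4399
wrist hinge 301 234 227.0 234.89777
```

View pics/s3.png

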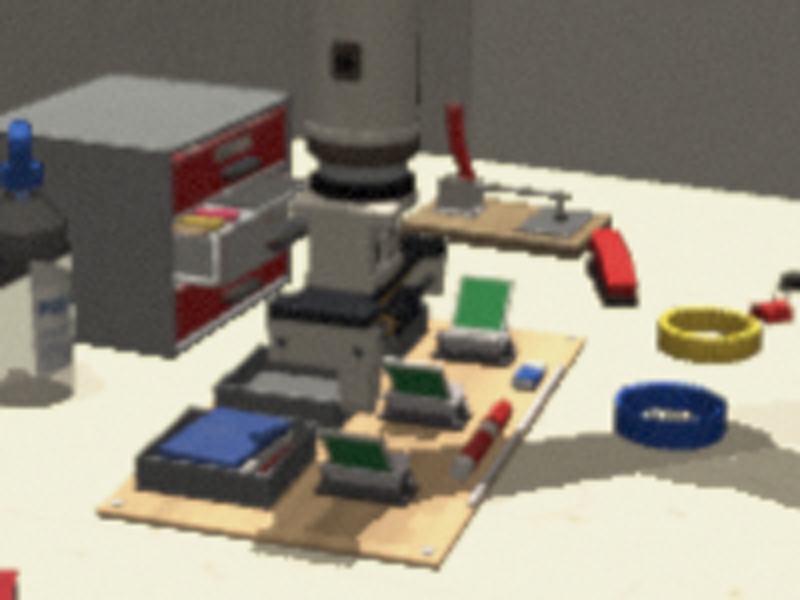

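```bash
python3 - <<'E'
from h import *
st=bot.read_state();print(st["tcp_pos"],st["ft_force"],st["time"])
im,d,P=cloud("wrist");sc,_,Ps=cloud("scene")
print(optics.calibration("wrist")["eye"])
for v in range(206,346,10):
    print(v,*[f"{u}:{P[v,u].round()}{im[v,u]}" for u in (262,273,280,287,298)])
save("w4",np.hstack([cv2.resize(im[150:360,200:360],(400,525),interpolation=cv2.INTER_CUBIC),cv2.resize(sc[150:229,235:295],(400,525),interpolation=cv2.INTER_CUBIC)]))
E
```

```text
[493.67218507 119.71097728  60.47574988] [ 0.46893027 -0.21312249  0.21718171] 4.5333
[572.47888748 125.85801569 236.78886643]
206 262:[509. 135.  11.][99 83 61] 273:[516. 126.  35.][103 101 100] 280:[515. 122.  31.][95 92 91] 287:[518. 117.  38.][85 86 80] 298:[516. 109.  29.][93 94 91]
216 262:[515. 133.  57.][96 97 92] 273:[514. 126.  51.][85 45 42] 280:[513. 121.  46.][86 20 17] 287:[511. 117.  40.][86 21 18] 298:[509. 109.  31.][110 109 103]
226 262:[509. 132.  58.][87 19 16] 273:[507. 125.  49.][86 19 16] 280:[506. 121.  45.][86 21 19] 287:[504. 116.  39.][86 22 19] 298:[501. 107.  28.][97 98 97]
236 262:[503. 131.  58.][86 19 17] 273:[501. 125.  52.][86 20 18] 280:[499. 120.  45.][86 20 18] 287:[497. 115.  39.][87 22 20] 298:[494. 107.  29.][96 98 95]
246 262:[496. 131.  58.][86 21 18] 273:[493. 124.  50.][86 22 20] 280:[492. 119.  45.][86 21 18] 287:[490. 114.  40.][85 31 28] 298:[486. 106.  29.][96 97 96]
256 262:[504. 130.  91.][73 71 64] 273:[505. 124.  91.][73 71 66] 280:[504. 120.  88.][35 14 14] 287:[506. 117.  91.][73 71 65] 298:[506. 111.  90.][73 71 65]
266 262:[530.
[... 564 characters left out ...]
:[525. 120. 160.][62 52 36] 298:[530. 118. 168.][21 22 25]
306 262:[527. 127. 169.][24 26 27] 273:[525. 124. 165.][97 80 45] 280:[523. 122. 162.][52 54 55] 287:[523. 120. 162.][72 61 41] 298:[527. 117. 168.][25 26 28]
316 262:[524. 126. 169.][26 25 27] 273:[522. 124. 166.][93 75 40] 280:[520. 121. 162.][39 41 42] 287:[520. 119. 162.][62 53 37] 298:[524. 117. 168.][26 26 27]
326 262:[520. 126. 168.][22 23 24] 273:[519. 123. 165.][85 68 36] 280:[488. 119. 125.][80 82 74] 287:[488. 116. 124.][55 44 25] 298:[522. 117. 169.][22 22 23]
336 262:[517. 126. 168.][21 22 23] 273:[511. 123. 160.][25 26 23] 280:[385. 109.   2.][208 214 193] 287:[386. 103.   2.][167 171 154] 298:[517. 116. 167.][23 23 24]
```

View pics/w4.png

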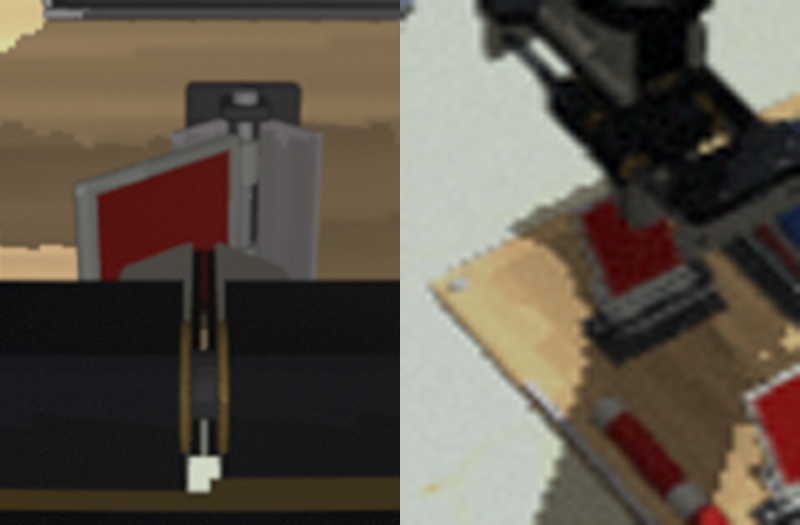

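The fingers are above the leaf (in the left half of the picture they sit at (200,260), over the red face). By depth, the real fingertip is at about z 75, roughly 23 mm higher than the reported pose implies, so it passed over the tag's edge without touching. I'll back out, go lower and check the tip height by depth before pushing.

send_rows(commands="0 0 -0.02 0; 0 -0.021 0 0; 0 -0.021 0 0; 0 -0.021 0 0; 0 -0.021 0 0; 0 0 0.015 0; 0 0 0.015 0; 0 0 0.015 0; 0 0 0 0; 0 0 0 0")

```text
time: 5.47
tcp_pos: [485.0, 202.5, 34.9]
ee_rot: [0.999, 0.047, -0.001, 0.0]
ft_force: [-0.8, 0.5, -0.6]
grip_width: 0.2
grasp_force: 0.0
```

```bash
cat > tip.py <<'E'
from h import *
st=bot.read_state();t=st["tcp_pos"];print(t,st["ft_force"].round(1),st["time"],st["grip_width"])
for n in("side","scene"):
    im,d,P=cloud(n)
    m=(abs(P[...,0]-t[0])<18)&(abs(P[...,1]-t[1])<30)&(P[...,2]>14)&(P[...,2]<140)
    q=P[m]
    for z in range(14,140,8):
        r=q[(q[:,2]>=z)&(q[:,2]<z+8)]
        if len(r): print(n,z,len(r),np.percentile(r,5,axis=0).round(),np.percentile(r,95,axis=0).round())
    if n=="side": save("s5",cv2.resize(im[150:270,180:340],(800,600),interpolation=cv2.INTER_CUBIC))
E
python3 tip.py
```

```text
[485.04105296 202.49109011  34.90376676] [-0.8  0.5 -0.6] 5.4667 0.18973198843631886
side 46 7 [474. 200.  52.] [491. 212.  54.]
side 54 17 [474. 196.  55.] [493. 219.  61.]
side 62 31 [473. 193.  63.] [494. 223.  70.]
side 70 32 [474. 191.  71.] [493. 224.  77.]
side 78 26 [474. 192.  78.] [494. 225.  85.]
side 86 5 [475. 190.  87.] [483. 221.  93.]
side 94 6 [473. 191.  95.] [477. 204. 100.]
scene 46 2 [475. 202.  49.] [476. 205.  52.]
scene 54 5 [475. 198.  57.] [476. 221.  61.]
scene 62 11 [473. 184.  63.] [485. 209.  69.]
scene 70 10 [472. 184.  71.] [484. 210.  76.]
scene 78 5 [474. 184.  79.] [479. 201.  82.]
scene 86 7 [474. 180.  87.] [483. 195.  92.]
scene 110 2 [475. 173. 115.] [495. 177. 116.]
scene 118 3 [495. 173. 124.] [499. 175. 125.]
scene 126 4 [488. 173. 127.] [501. 174. 132.]
scene 134 12 [483. 173. 136.] [501. 188. 140.]
```

View pics/s5.png

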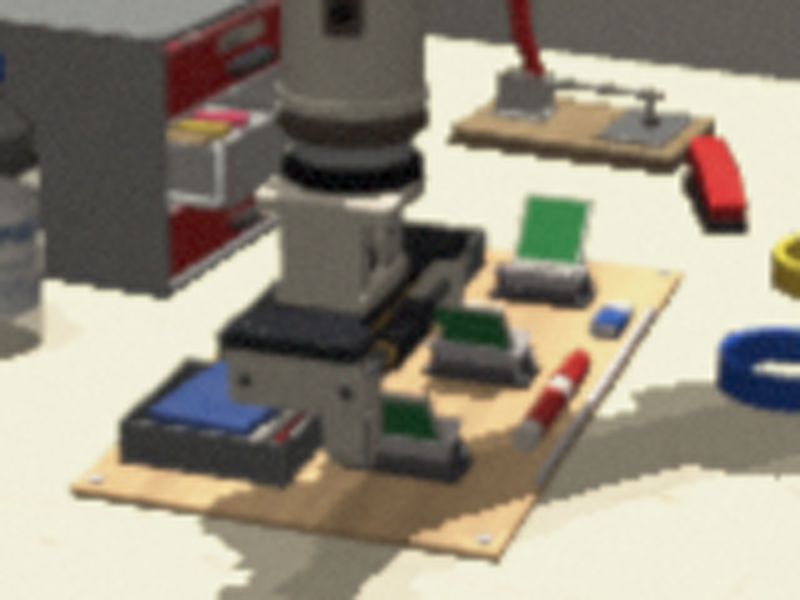

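The tip is now at z≈51, to the left of the edge (bottom of the finger at (350,465)), and nothing else is near it. Now I'll push right.

send_rows(commands="0 0.01 0 0; 0 0.01 0 0; 0 0.01 0 0; 0 0.01 0 0; 0 0.01 0 0; 0 0.01 0 0; 0 0.01 0 0; 0 0.01 0 0; 0 0.008 0 0; 0 0 0 0")

```text
time: 6.4
tcp_pos: [494.4, 111.9, 35.2]
ee_rot: [0.999, 0.045, -0.0, 0.001]
ft_force: [0.8, -0.4, 0.1]
grip_width: 0.1
grasp_force: 0.0
```

```bash
cat > chk.py <<'E'
from h import *
s=bot.read_state();print(s["tcp_pos"].round(1),s["ft_force"].round(1),s["time"])
for n in("scene","side","wrist"):
    im,d,P=cloud(n)
    hsv=cv2.cvtColor(im,cv2.COLOR_RGB2HSV).astype(int);H,S,V=hsv[...,0],hsv[...,1],hsv[...,2]
    ws=(P[...,0]>420)&(P[...,0]<560)&(P[...,1]>-260)&(P[...,1]<190)
    for nm,m in(("red",((H<8)|(H>172))&(S>130)&(V>50)),("green",(H>40)&(H<85)&(S>80))):
        k,l,st,ce=cv2.connectedComponentsWithStats((m&ws).astype(np.uint8))
        for i in range(1,k):
            if st[i,4]>12: q=P[l==i];print(n,nm,st[i,4],"med",np.median(q,0).round(),"top",q[q[:,2]>=np.percentile(q[:,2],85)].mean(0).round())
E
python3 chk.py
```

```text
[494.4 111.9  35.2] [ 0.8 -0.4  0.1] 6.4
scene red 164 med [505. -21.  52.] top [503. -11.  69.]
scene red 65 med [438.  21.  24.] top [439.  15.  29.]
scene red 70 med [445. -48.  24.] top [443. -42.  30.]
scene green 48 med [ 521. -213.   54.] top [ 522. -226.   72.]
side red 23 med [442. -42.  24.] top [445. -31.  28.]
side red 32 med [437.  28.  23.] top [439.  31.  25.]
side green 129 med [ 522. -208.   51.] top [ 524. -218.   65.]
side green 66 med [502. -15.  49.] top [497.  13.  68.]
side green 101 med [483.  97.  47.] top [482.  81.  67.]
wrist red 432 med [449. -33.  28.] top [483.   8.  79.]
wrist red 569 med [445.  12.  27.] top [463.  27.  55.]
wrist green 1760 med [510.  89.  54.] top [516.  79.  76.]
wrist green 17 med [502.  -2.  69.] top [502.  -2.  70.]
```

The left tag is over, with its green face up and its edge at y≈79. I'll retreat left and up, then do a final check.

send_rows(commands="0 -0.015 0 0; 0 -0.025 0 0; 0 -0.025 0 0; 0 -0.02 0 0; 0 0 -0.03 0; 0 0 -0.035 0; 0 0 -0.035 0; 0 0 -0.035 0; 0 0 -0.035 0; 0 0 0 0")

```text
time: 7.38
tcp_pos: [489.5, 203.0, 212.1]
ee_rot: [0.999, 0.048, 0.005, -0.002]
ft_force: [1.3, 1.1, 0.2]
grip_width: 0.4
grasp_force: 0.0
```

```bash
python3 chk.py; python3 - <<'E'
from h import *
a,_,_=cloud("scene");b,_,_=cloud("side")
save("fin",np.hstack([cv2.resize(x,(400,400),interpolation=cv2.INTER_CUBIC) for x in(a[145:300,230:400],b[150:270,180:340])]))
E
```

```text
[489.5 203.  212.1] [1.3 1.1 0.2] 7.3833
scene red 163 med [505. -21.  52.] top [504. -11.  69.]
scene red 63 med [439.  21.  24.] top [439.  19.  31.]
scene red 71 med [445. -49.  25.] top [445. -49.  30.]
scene green 48 med [ 521. -213.   55.] top [ 524. -224.   69.]
side red 25 med [444. -38.  24.] top [445. -33.  27.]
side red 36 med [437.  27.  24.] top [439.  33.  26.]
side green 130 med [ 522. -207.   50.] top [ 523. -217.   65.]
side green 65 med [503. -15.  48.] top [500.  -2.  61.]
side green 198 med [493.  91.  51.] top [495.  79.  66.]
wrist red 156 med [506. -19.  58.] top [510.  -9.  69.]
wrist red 482 med [445.  22.  26.] top [443.  21.  28.]
wrist red 412 med [452. -46.  27.] top [448. -43.  30.]
wrist green 1414 med [496.  86.  56.] top [498.  75.  70.]
```

View pics/fin.png

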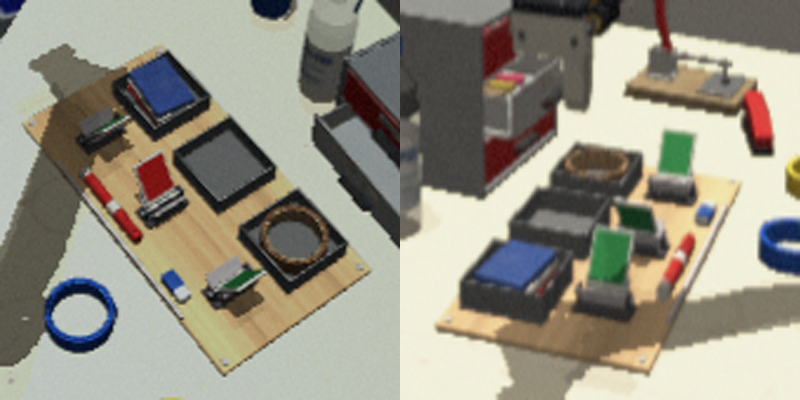

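The left tag at (610,265) and the right tag at (678,160) lean right with green up. The middle tag at (155,180) is still red up, the stock hasn't moved, and the arm is clear. Handing in.

```bash
python3 -c "
from workcell import bot
print(bot.close_job())"
```

```text
the job is handed in; nothing more can be done
None
```

The left tag, in front of the swatch stack, was the only wrong one; it is now flipped to green, the other two tags were left alone, and the job is handed in (my first push passed just over the tag without moving it, the second flipped it).

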